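# Change the tool under a toolbox's lift-out trays

### The arm

A 6-joint arm with a two-finger parallel gripper is mounted at the origin on a cart in front of the work surface, level with it; the furniture and walls round the work are solid. World frame = base frame: x ahead of the robot, y to its left, z up, the work surface at z = 0. Lengths are in m, angles in rad, forces in N, time in s.
With the tool pointing down it reaches from about 0.375 to 0.975 m from the base axis. Payload 3.8 kg.
Tool frame: the origin (TCP) lies at the very end of the fingers, on their centre line; the grasp point (between the pads) lies 19 mm behind it; z points along the fingers, y is the line along which they close (so a half turn about z gives the same grasp; the last joint's range is limited). The gripper opens to 85 mm and grips with 20 to 120 N. Pads are 22 mm wide; open, the fingers measure 114 mm over their backs; the gripper's body (76 mm by 85 mm) begins 54 mm behind the grasp point. The pads swing forward as they close: fully open they stand 13 mm farther back than shut.
Start: joints at [1.268, 0.264, 1.604, -0, 1.274, -0.037], TCP at [0.177, 0.651, 0.231] pointing down, gripper open.
Joint ranges: [-2.63, 2.63], [-0.94, 2.18], [0.31, 2.57], [-1.31, 4.45], [0, 2.66], [-2.55, 2.55]. Speed limits (rad/s): [2.57, 2.57, 3.14, 3.14, 3.14, 3.14].

### API

Orientations are given as a rotation vector (axis times angle).
In Python, from workcell import monitor, viewer, job gives the robot as it stands. The module is installed in compiled form; this text tells all that it offers.
- The arm moves only by the tool step_arm, never from a script. Its argument "series" is one flat list of numbers, 4 for each row, row after row: the shift along the tool's x, y, z in m, then the turn about the tool's z in rad. A call has 1 to 8 rows; each row is the pose to reach, as a shift and turn from the pose commanded when the call began, along the tool's axes at that moment; what a row does not reach only later rows make up. A row lasts 1/8 s, in which the tool goes at most 62.5 mm and 10.7 degrees, less where a joint would pass 70% of its speed; a pose out of reach is approached as far as the arm can. A call with a gripper value outside its range is refused whole. "gripper" is the opening, from 0 (shut) to 1 (fully open), set as the call begins (left out, the last holds). The fingers move at their own pace and stop on an object; "newtons" is the grip in N (left out, the last holds). Time passes only in rows, so rows that repeat a pose let the fingers close. It gives the time, the measured TCP pose, the force, the opening and the grip force at its end, in the units of the state.
- monitor.read_state(): the state, without advancing time (a new reading comes with each control period).
- viewer.read_camera(name): name is "scene" or "top" or "wrist"; returns a dict with "image" (420x560x3 uint8, red, green, blue), "intrinsics" (3x3 intrinsics, pixels), "distortion" ([k1, k2, p1, p2, k3] as OpenCV has them; the pictures are not rectified), "T" (4x4, takes a point from camera to world coordinates); the wrist camera has in their place "hand_eye" (4x4, takes a point from camera to tool coordinates, whose origin is the TCP and whose axes are the flange's). Camera axes: x right, y up, looking along -z (the intrinsics and any distortion apply to the point x, -y, -z); pixel columns grow to the right and rows downward; lengths in m; the calibration is good to about 2 mm. A picture is of the moment at which its call begins: read the wrist's pose just before it. There is no depth.
- job.finish_job(): hands the job in; it is judged then, once.
Trained networks look in a picture, given as the dict that the camera call returned (one of the last four; its "shot" number tells which), for a name from the list of things; names that differ only in an ending like _2 or _b are one class to them, and where a whole thing is asked for, a point or a joint stands for the part that bears it (a point fixed in the world has none). Each returns a list of dicts, best first, with "score" (0 to 1); they miss things now and then, are a little off and sometimes report something else, mostly with a low value. They report only what shows in the picture. A call takes as long as a camera call. They do not tell look-alikes from the thing itself.
- viewer.boxes_of(picture, label): "extent" ([centre column, centre row, width, height] in pixels, round what is visible of it).
- viewer.spot_point(picture, label): "point" ([column, row] in pixels: a listed point, or the origin of a listed thing).
The state is a dict: "time": time; "q": joint angles; "joint_vel": joint speeds; "joint_torque": joint torques, N m; "tool_pos": TCP position; "tcp_rot": TCP orientation; "wrist_force": force on the tool from outside, world axes, zero at the start; "torque": the same for the moment, N m; "width": opening from 0.0 (shut) to 1.0 (fully open); "grip_force": force on a finger pad.
Only numpy, scipy, OpenCV 4.12 (cv2) and the standard library are available. Lean on these libraries where they do the work, as an engineer would, in place of code of your own. Each camera call takes 0.05 s, during which the arm holds its last target. There are 200 camera calls.

### The job

The drilling is done and the leg bolts come next, so change the tools over: lift both fitting trays out of the toolbox, keeping them level, and set them side by side in its upturned lid; then take the spanner from the well and lay it flat along the middle of the rubber mat, and put the bit rail, bits up, on the floor of the well. Last, put each tray back, fully seated, in the end of the toolbox it came from.

Things in the scene. Friction and masses are not known exactly. Their poses are not given: they have to be found in the camera images.
- toolbox: open grey toolbox, fixed, 158 x 206 mm; origin under its centre, y lengthwise. 4 mm walls, 70 high; inside 150 x 198. Well floor 10 mm above origin. Bay for a tray at each end, centred at y = +66 / -66 mm: two ledges 50 mm above origin, 14 mm wide, on the long walls from |y| = 29 to the end wall; a rib at |y| = 33 leaves 66 x 150 mm, 4 mm play round a tray. Well at |y| < 29 is 150 mm wide.
- lid: the toolbox's lid lying upside down, fixed: a shallow grey tray, 164 x 210 mm inside, rim 18 mm high and 3 mm thick. Origin at the centre of its underside, inner floor 9 mm above it, y along its length. The two trays fit in it side by side, e.g. centred at y = +52 and -52 mm, their lengths along the lid's x.
- tray_dowels_grip (a point): closed black tray, two large compartments of wooden dowels, 142 (x) x 58 (y) x 26 mm, foot tapered, clear cover fixed, 0.3 kg. Carrying bar 64 mm along x, 12 thick, rises 32 mm above the cover. Point: mid bar, 10 mm below its top, 22 above the cover, 48 above the tray's underside. Starts in a toolbox bay, x along the toolbox's x, cover 6 mm above the walls. May go back either way round.
- tray_cams_grip (a point): closed black tray with six small compartments of round metal cam fittings; in size, carrying bar, point, axes and mass the same as the dowel tray (bar 64 x 12 mm, point 48 mm above the tray's underside). Starts in the other bay of the toolbox.
- spanner_mid (a point): steel spanner lying flat, 164 mm long (y), 29 wide over the heads, 10 thick; shaft 14 wide, 6 thick, its underside 2 mm above the support. Point: middle of the shaft, 5 mm above the spanner's underside. Starts on the floor of the well, lengthwise, its ends beneath the two trays, its middle seen in the 70 mm gap between them. 0.14 kg.
- bit_rail_mid (a point): green bit rail: a bar 105 mm long (y), 20 wide, 16 high, with a row of bits standing in it up to 35 mm above its underside; grasp the green bar across its width. Point: middle of the bar, 8 mm above its underside. Starts standing on the blanket. 0.12 kg.
- mat: thick black ribbed rubber tool mat lying on the blanket, fixed, 76 (x) x 190 (y) mm, 9 mm thick; origin at the centre of its underside.
There are look-alikes about, which are no part of the job. There is more than one size of the part that bears bit_rail_mid; the job needs the larger.

How it is judged:
On the way, in this order (a step that is already met when the one before it is completed fails the run):
1. both trays stand flat in the upturned lid (x of tray_dowels_grip in the frame of lid between -0.025 and 0.025 m and y of tray_dowels_grip in the frame of lid between -0.082 and 0.082 m and z of each of tray_dowels_grip, tray_cams_grip in the frame of lid below 0.062 m and angle between each of tray_dowels_grip, tray_cams_grip's own z axis and vertical below 0.08 rad and x of tray_cams_grip in the frame of lid between -0.025 and 0.025 m and y of tray_cams_grip in the frame of lid between -0.082 and 0.082 m), for 0.2 s.
2. the spanner lies on the mat and the bit rail on the floor of the well, the trays still in the lid (all of step 1 and x of spanner_mid in the frame of mat between -0.022 and 0.022 m and y of spanner_mid in the frame of mat between -0.022 and 0.022 m and angle between the y axis of spanner_mid and the y axis of mat, either way round below 0.2 rad and z of spanner_mid in the frame of mat below 0.019 m and angle between each of spanner_mid, bit_rail_mid's own z axis and vertical below 0.1 rad and x of bit_rail_mid in the frame of toolbox between -0.066 and 0.066 m and y of bit_rail_mid in the frame of toolbox between -0.089 and 0.089 m and z of bit_rail_mid in the frame of toolbox below 0.023 m), for 0.2 s.
At the end, for the whole second after the job is handed in: Each tray within 12 mm of its start, on its ledges, level (0.06 rad), square (0.12 rad), either way round; spanner flat, its middle within 22 mm of the mat's both ways and along it (0.2 rad); bit rail upright on the well's floor; all released, at rest (distance of each of tray_dowels_grip, tray_cams_grip from where it was at the start of the episode below 0.012 m and z of tray_dowels_grip in the frame of toolbox between 0.094 and 0.102 m and angle between each of tray_dowels_grip, tray_cams_grip's own z axis and vertical below 0.06 rad and angle between the x axis of each of tray_dowels_grip, tray_cams_grip and the x axis of toolbox, either way round below 0.12 rad and z of tray_cams_grip in the frame of toolbox between 0.094 and 0.102 m and x of spanner_mid in the frame of mat between -0.022 and 0.022 m and y of spanner_mid in the frame of mat between -0.022 and 0.022 m and angle between the y axis of spanner_mid and the y axis of mat, either way round below 0.2 rad and z of spanner_mid in the frame of mat below 0.019 m and angle between each of spanner_mid, bit_rail_mid's own z axis and vertical below 0.1 rad and x of bit_rail_mid in the frame of toolbox between -0.066 and 0.066 m and y of bit_rail_mid in the frame of toolbox between -0.089 and 0.089 m and z of bit_rail_mid in the frame of toolbox below 0.023 m and linear speed of each of spanner, bit_rail, tray_dowels, tray_cams below 0.02 m/s); the robot touches nothing.
It fails at once if a tray is tipped by more than 0.6 rad (angle between any of tray_dowels_grip, tray_cams_grip's own z axis and vertical above 0.6 rad).
It also fails if it takes over 144 s, if anything falls off the work surface, if the arm or the gripper's body presses on something with over 40 N, if the wrist force passes 120 N, or if a joint passes its speed limit or range.

## Working session

There is one attempt and no reset: what is moved stays moved. The work goes in short steps, Python scripts to look and compute and a tool call to move; the robot and the scene stay as the last step left them, time stands still between calls to the robot, and variables do not carry over. Pictures are saved under pics/ and viewed, at most 18 in all, crops included, and the job is handed in when it is done.

Besides the shell and the picture viewer there is one more tool, called after ">>>" as name(argument=value, ...) on one line, values as JSON. step_arm: Moves the arm, as the interface text tells. Its arguments: {"type":"object","properties":{"series":{"type":"array"},"gripper":{"type":"number"},"newtons":{"type":"number"}},"required":["series"]}

```bash
ls; mkdir -p pics
cat > h.py <<'E'
import numpy as np, cv2
from scipy.spatial.transform import Rotation as R
from workcell import monitor, viewer, job
def shot(name):
    s=monitor.read_state(); p=viewer.read_camera(name)
    if 'T' in p: T=np.array(p['T'])
    else:
        W=np.eye(4); W[:3,:3]=R.from_rotvec(s['tcp_rot']).as_matrix(); W[:3,3]=s['tool_pos']
        T=W@np.array(p['hand_eye'])
    return p,T
def ray2z(p,T,px,z):
    u=cv2.undistortPoints(np.array([[px]],float),np.array(p['intrinsics']),np.array(p['distortion']))[0,0]
    d=T[:3,:3]@np.array([u[0],-u[1],-1]); o=T[:3,3]
    return o+d*(z-o[2])/d[2]
def proj(p,T,P):
    c=np.linalg.inv(T)@np.r_[P,1]
    q,_=cv2.projectPoints(np.array([[c[0],-c[1],-c[2]]]),np.zeros(3),np.zeros(3),np.array(p['intrinsics']),np.array(p['distortion']))
    return q[0,0]
def save(p,n,crop=None,f=1):
    im=p['image'][:,:,::-1]
    if crop: im=im[crop[1]:crop[3],crop[0]:crop[2]]
    cv2.imwrite('pics/'+n,cv2.resize(im,None,fx=f,fy=f,interpolation=cv2.INTER_CUBIC))
Z=dict(tray_dowels_grip=.098,tray_cams_grip=.098,spanner_mid=.015,bit_rail_mid=.008,mat=0,lid=0,toolbox=0)
def find(p,T,names=Z,mn=.1):
    for n in names:
        for d in viewer.spot_point(p,n)[:4]:
            if d['score']>mn: print(n,round(d['score'],2),np.round(d['point']),np.round(ray2z(p,T,d['point'],Z[n]),4))
E
python3 - <<'E'
from h import *
print(monitor.read_state())
for c in ('top','scene'):
    p,T=shot(c); print(c,np.round(T[:3,3],2)); find(p,T); save(p,c+'0.png',f=1.4)
E
```

```text
pics
{'time': 0.0, 'q': array([ 1.26809979e+00,  2.64762174e-01,  1.60536520e+00,  2.19601449e-05,
        1.27370833e+00, -3.69014179e-02]), 'joint_vel': array([-0.00088537,  0.00041148,  0.00019111,  0.00178133, -0.00046537,
       -0.00190329]), 'joint_torque': array([ 1.46910779e-04, -5.15107727e+01, -3.67315400e+01, -9.95313621e-05,
        1.28839316e-02,  3.27783437e-05]), 'tool_pos': array([0.17708481, 0.65060133, 0.22996071]), 'tcp_rot': array([-0.41623891, -3.11349099,  0.00346669]), 'wrist_force': array([ 0.57744049, -0.56726206, -0.02943741]), 'torque': array([-0.018372  , -0.01085375,  0.02216917]), 'grip_force': 0.0, 'width': 0.9970143493382796}
top [0.33 0.01 0.98]
tray_dowels_grip 0.84 [350. 146.] [ 0.6243 -0.2019  0.098 ]
tray_cams_grip 0.58 [296. 167.] [ 0.5971 -0.0693  0.098 ]
spanner_mid 0.67 [322. 166.] [ 0.611  -0.1396  0.015 ]
bit_rail_mid 0.65 [223. 262.] [0.4217 0.1378 0.008 ]
bit_rail_mid 0.6 [279. 254.] [0.4182 0.0043 0.008 ]
mat 0.69 [354. 239.] [ 0.4209 -0.1818  0.    ]
lid 0.84 [213. 190.] [0.605  0.1376 0.    ]
toolbox 0.73 [321. 174.] [ 0.596  -0.1367  0.    ]
toolbox 0.6 [225. 264.] [0.4186 0.1353 0.    ]
scene [ 0.11 -0.49  0.78]
tray_dowels_grip 0.91 [388. 245.] [ 0.6172 -0.1955  0.098 ]
tray_cams_grip 0.84 [326. 213.] [ 0.585  -0.0688  0.098 ]
spanner_mid 0.7 [355. 257.] [ 0.6067 -0.1382  0.015 ]
bit_rail_mid 0.68 [194. 227.] [0.4112 0.1342 0.008 ]
bit_rail_mid 0.62 [236. 263.] [0.4209 0.0031 0.008 ]
mat 0.68 [295. 333.] [ 0.4124 -0.1807  0.    ]
lid 0.92 [266. 188.] [0.6021 0.1335 0.    ]
toolbox 0.97 [355. 263.] [ 0.604 -0.142  0.   ]
```

View pics/top0.png

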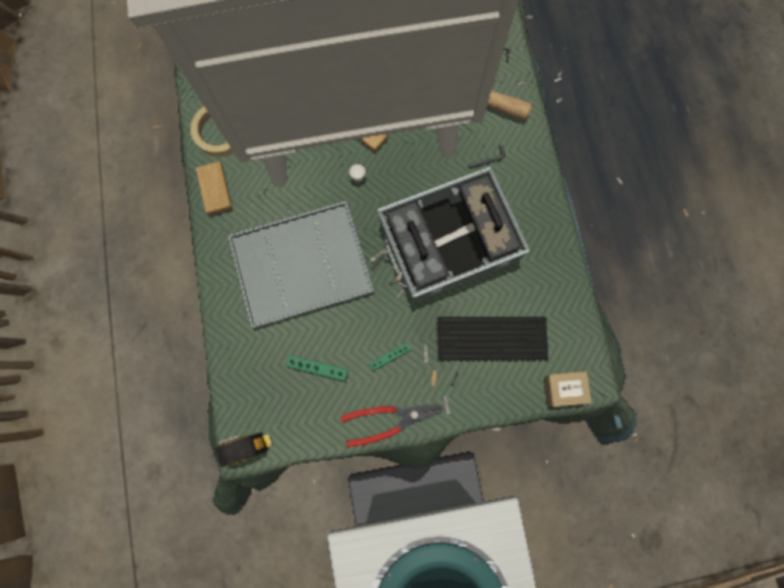

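View pics/scene0.png

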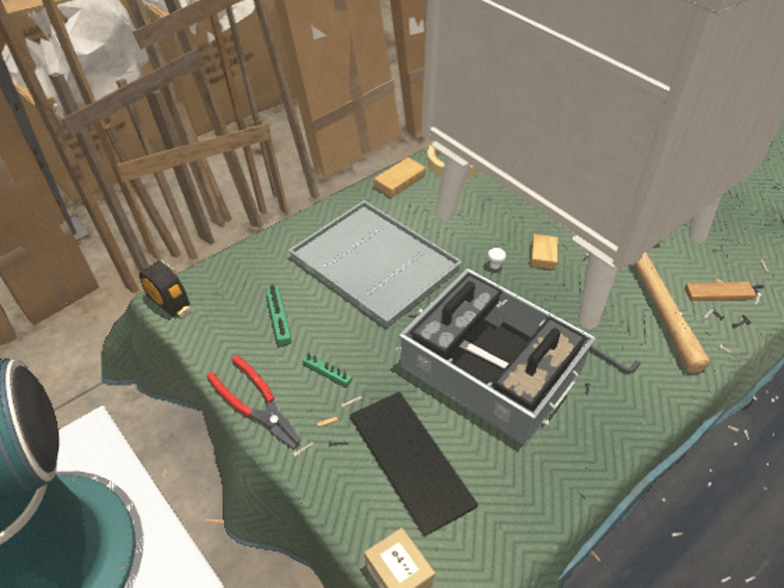

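The top view shows the box (trays at about px 420,240 and 490,210), the lid at left (300,265), the mat (492,338), the large rail at left (317,368) with a smaller one at (390,357), and a cabinet overhanging at the back. Next I'll triangulate the cabinet's front and get the box and lid yaws.

```bash
cat >> h.py <<'E'
def tri(obs):
    A=np.zeros((3,3));b=np.zeros(3)
    for p,T,px in obs:
        o=T[:3,3];d=ray2z(p,T,px,0.)-o;d/=np.linalg.norm(d);M=np.eye(3)-np.outer(d,d);A+=M;b+=M@o
    return np.linalg.solve(A,b)
def to(x,y,z,yaw,s=None):
    "tool-axes shift to reach world x,y,z with tool y at world heading yaw"
    s=s or monitor.read_state(); M=R.from_rotvec(s['tcp_rot']).as_matrix()
    d=M.T@(np.array([x,y,z])-s['tool_pos']); w=np.arctan2(M[1,1],M[0,1])
    t=-(yaw-w); t=(t+np.pi/2)%np.pi-np.pi/2
    print('shift',np.round(d,4),'turn',round(t,3),'q6',np.round(s['q'][5],2),'yaw',round(w,3))
E
python3 - <<'E'
from h import *
p,T=shot('top');q,U=shot('scene')
for a,b in [((250,150),(430,132)),((475,115),(612,262)),((447,150),(595,325))]:
    print(np.round(tri([(p,T,np.array(a)/1.4),(q,U,np.array(b)/1.4)]),3))
for nm,z,c in [('box',.07,[(380,208),(490,170),(527,250),(412,295)]),('lid',.02,[(230,236),(345,203),(372,290),(252,325)]),('mat',.009,[(437,317),(547,317),(547,360),(439,360)]),('rail',.016,[(287,360),(347,376)])]:
    P=np.array([ray2z(p,T,np.array(k)/1.4,z)[:2] for k in c]); e=P[0]-P[1]
    print(nm,np.round(P.mean(0),3),'yaw of y',round(np.arctan2(e[1],e[0]),3))
w,W=shot('wrist');print(np.round(w['hand_eye'],3),np.round(w['intrinsics'],0))
to(.56,-.1,.30,1.78)
E
```

```text
[0.749 0.163 0.173]
[ 0.748 -0.192  0.161]
[ 0.785 -0.173 -0.015]
box [ 0.6   -0.136] yaw of y 1.74
lid [0.604 0.131] yaw of y 1.68
mat [ 0.415 -0.174] yaw of y 1.388
rail [0.419 0.13 ] yaw of y 1.135
[[ 0.     0.946  0.325  0.083]
 [ 1.    -0.     0.     0.001]
 [ 0.001  0.325 -0.946 -0.143]
 [ 0.     0.     0.     1.   ]] [[309.   0. 277.]
 [  0. 309. 209.]
 [  0.   0.   1.]]
shift [-0.5666 -0.6244 -0.0687] turn -0.475 q6 -0.04 yaw 1.305
```

```bash
python3 -c "
from h import *
to(.6,.13,.23,1.72)"
```

```text
shift [-0.5448 -0.3919  0.0013] turn -0.415 q6 -0.04 yaw 1.305
```

>>> step_arm(series=[-0.545,-0.39,0,-0.415,-0.545,-0.39,0,-0.415,-0.545,-0.39,0,-0.415,-0.545,-0.39,0,-0.415,-0.545,-0.39,0,-0.415,-0.545,-0.39,0,-0.415,-0.545,-0.39,0,-0.415,-0.545,-0.39,0,-0.415], gripper=1)

```text
time: 1.95
tool_pos: [0.494, 0.2625, 0.2317]
tcp_rot: [-0.234, 3.132, 0.001]
wrist_force: [0.6, 0.5, -0.3]
width: 1.002
grip_force: 0.0
```

```bash
python3 -c "
from h import *
s=monitor.read_state();print(s['time'],s['tool_pos'],s['q'])
to(.6,.13,.23,1.72)"
```

```text
1.95 [0.49404859 0.26248686 0.23170573] [ 4.43787078e-01  4.49273579e-02  1.85415090e+00  1.04065262e-04
  1.24140441e+00 -1.27625714e+00]
shift [-0.0851 -0.1468  0.0017] turn 0.0 q6 -1.28 yaw 1.72
```

>>> step_arm(series=[-0.085,-0.147,0,0,-0.085,-0.147,0,0,-0.085,-0.147,0,0,-0.085,-0.147,0,0])

```text
time: 2.45
tool_pos: [0.6006, 0.1286, 0.2312]
tcp_rot: [-0.227, 3.133, -0.001]
wrist_force: [-0.5, 0.1, -0.6]
width: 1.004
grip_force: 0.0
```

Run:
```python
from h import *
p,T=shot('wrist'); find(p,T); save(p,'lid.png',f=1.4); print(np.round(T,3))
to(.60,-.135,.23,1.77)
```

```text
tray_cams_grip 0.74 [ 61. 154.] [ 0.5888 -0.0714  0.098 ]
spanner_mid 0.6 [ 54. 150.] [ 0.6059 -0.1361  0.015 ]
bit_rail_mid 0.74 [305.   6.] [0.4187 0.1316 0.008 ]
lid 0.57 [278. 177.] [0.6044 0.1299 0.    ]
[[-0.145 -0.936 -0.322  0.518]
 [ 0.989 -0.137 -0.046  0.117]
 [-0.001 -0.325  0.946  0.374]
 [ 0.     0.     0.     1.   ]]
shift [ 0.0385 -0.2647  0.0014] turn -0.048 q6 -1.54 yaw 1.722
```

View pics/lid.png

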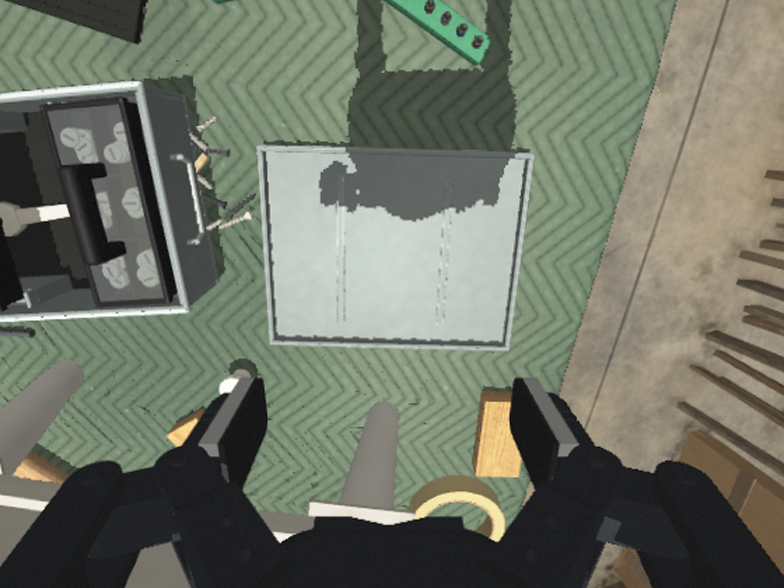

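The lid is at px (258–533, 147–349), and it is empty. Its rim corners give me its pose. I'll go above the box now.

>>> step_arm(series=[0.038,-0.265,0,-0.05,0.038,-0.265,0,-0.05,0.038,-0.265,0,-0.05,0.038,-0.265,0,-0.05,0.038,-0.265,0,-0.05,0.038,-0.265,0,-0.05])

```text
time: 3.6
tool_pos: [0.6005, -0.1366, 0.2313]
tcp_rot: [-0.31, 3.126, 0.001]
wrist_force: [0.6, 0.3, 0.4]
width: 1.004
grip_force: 0.0
```

Run:
```python
from h import *
p,T=shot('wrist'); find(p,T); save(p,'box.png',f=1.4)
L=np.array([[-0.145,-0.936,-0.322,0.518],[0.989,-0.137,-0.046,0.117],[-0.001,-0.325,0.946,0.374],[0,0,0,1]])
P=np.array([ray2z(p,L,np.array(k)/1.4,.018)[:2] for k in [(258,147),(533,153),(509,349),(273,345)]])
print(np.round(P,3),P.mean(0)); 
for a,b in ((0,1),(3,2),(3,0),(2,1)):
    e=P[b]-P[a];print(np.round(np.linalg.norm(e),3),np.arctan2(e[1],e[0]))
```

```text
tray_dowels_grip 0.65 [207. 197.] [ 0.6137 -0.2004  0.098 ]
tray_cams_grip 0.65 [351. 198.] [ 0.5875 -0.0682  0.098 ]
spanner_mid 0.9 [275. 183.] [ 0.6083 -0.137   0.015 ]
bit_rail_mid 0.83 [541.  69.] [0.4215 0.1304 0.008 ]
bit_rail_mid 0.55 [442.  39.] [0.4178 0.008  0.008 ]
lid 0.68 [475. 214.] [0.6009 0.1282 0.    ]
toolbox 0.84 [280. 173.] [ 0.5988 -0.1333  0.    ]
[[0.534 0.016]
 [0.507 0.231]
 [0.677 0.252]
 [0.704 0.038]] [0.60584469 0.13413872]
0.216 1.695923608961584
0.215 1.6980153057900709
0.172 -3.0120281952742407
0.171 -3.018620209729686
```

View pics/box.png

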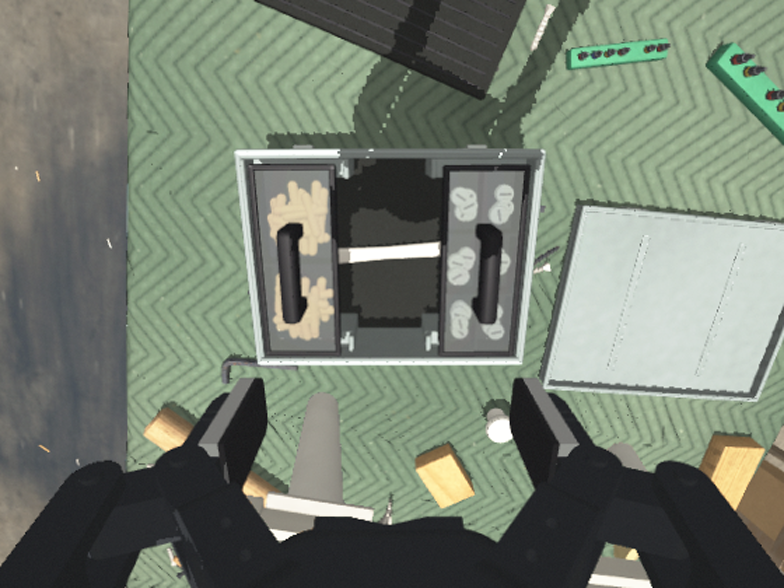

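The box has the dowels on the left (handle at px 290,276), the cams on the right (488,275), and the spanner between them (390,252). The lid centre is about (0.605, 0.133) with its y heading at 1.697. I'll grasp the dowels tray first.

```bash
python3 -c "
from h import *
to(.6137,-.2004,.08,1.766)"
```

```text
shift [ 0.0004 -0.0666  0.1513] turn 0.006 q6 -2.03 yaw 1.772
```

>>> step_arm(series=[0,-0.066,0.03,0,0,-0.066,0.06,0,0,-0.066,0.11,0,0,-0.066,0.14,0,0,-0.066,0.151,0,0,-0.066,0.151,0])

```text
time: 4.75
tool_pos: [0.6136, -0.2006, 0.08]
tcp_rot: [0.313, -3.125, -0.001]
wrist_force: [0.1, -0.4, 1.1]
width: 1.001
grip_force: 0.0
```

>>> step_arm(series=[0,0,0,0,0,0,0,0,0,0,0,0,0,0,0,0,0,0,0,0,0,0,0,0], gripper=0, newtons=70)

```text
time: 5.5
tool_pos: [0.6139, -0.201, 0.0808]
tcp_rot: [-0.312, 3.126, -0.0]
wrist_force: [-1.2, -0.2, 3.7]
width: 0.124
grip_force: 69.4
```

>>> step_arm(series=[0,0,-0.01,0,0,0,-0.03,0,0,0,-0.055,0,0,0,-0.08,0,0,0,-0.1,0,0,0,-0.1,0])

```text
time: 6.25
tool_pos: [0.6153, -0.2016, 0.1834]
tcp_rot: [-0.312, 3.121, -0.004]
wrist_force: [0.4, 0.3, -3.3]
width: 0.124
grip_force: 68.8
```

```bash
python3 -c "
from h import *
s=monitor.read_state();print(s['width'],s['wrist_force'],s['tool_pos'])
to(.5984,.1846,.18,1.697)"
```

```text
0.12393770281110854 [ 0.35125705  0.26329249 -3.34814985] [ 0.61530839 -0.20164694  0.18336303]
shift [-0.0599  0.382   0.0026] turn 0.073 q6 -2.13 yaw 1.77
```

>>> step_arm(series=[-0.004,0.025,0,0.005,-0.01,0.065,0,0.01,-0.018,0.115,0,0.02,-0.027,0.17,0,0.03,-0.035,0.225,0,0.04,-0.044,0.28,0,0.055,-0.052,0.33,0,0.065,-0.057,0.365,0,0.07])

```text
time: 7.25
tool_pos: [0.596, 0.1702, 0.1788]
tcp_rot: [0.205, -3.133, 0.0]
wrist_force: [0.0, 0.1, -3.9]
width: 0.129
grip_force: 68.7
```

>>> step_arm(series=[-0.003,0.017,0,0.003,-0.003,0.017,0.03,0.003,-0.003,0.017,0.07,0.003,-0.003,0.017,0.1,0.003,-0.003,0.017,0.12,0.003,-0.003,0.017,0.12,0.003])

```text
time: 8.0
tool_pos: [0.5965, 0.1843, 0.058]
tcp_rot: [0.197, -3.131, 0.002]
wrist_force: [-0.5, 0.3, -2.4]
width: 0.127
grip_force: 68.7
```

Run:
```python
from h import *
to(.5984,.1846,.038,1.697)
p,T=shot('wrist'); save(p,'place1.png')
```

```text
shift [-0.0021  0.0001  0.02  ] turn -0.001 q6 -1.44 yaw 1.696
```

View pics/place1.png

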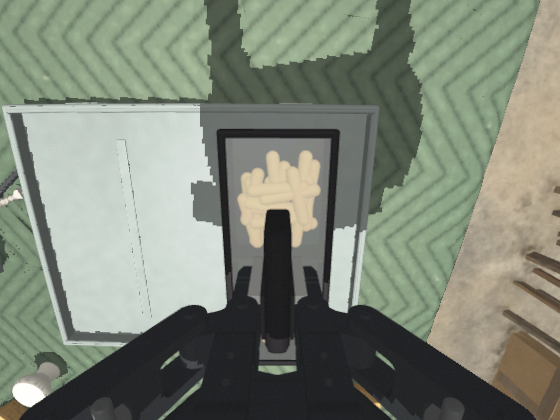

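The tray is well inside the lid (px 220–335, rim at 375). I'll lower it and release.

>>> step_arm(series=[0,0,0.008,0,0,0,0.014,0,0,0,0.019,0,0,0,0.02,0])

```text
time: 8.55
tool_pos: [0.5977, 0.1853, 0.0399]
tcp_rot: [0.198, -3.134, 0.0]
wrist_force: [-2.3, 0.1, -1.5]
width: 0.126
grip_force: 69.2
```

>>> step_arm(series=[0,0,0,0,0,0,0,0,0,0,0,0,0,0,-0.02,0,0,0,-0.06,0,0,0,-0.12,0,0,0,-0.15,0,0,0,-0.15,0], gripper=0.6)

```text
time: 9.55
tool_pos: [0.601, 0.1861, 0.1963]
tcp_rot: [-0.198, 3.126, 0.003]
wrist_force: [0.0, -0.7, -0.7]
width: 0.599
grip_force: 0.0
```

```bash
python3 -c "
from h import *
to(.5875,-.0682,.19,1.766)"
```

```text
shift [ 0.0455 -0.2506  0.0055] turn -0.069 q6 -1.44 yaw 1.697
```

>>> step_arm(series=[0.045,-0.25,0,-0.07,0.045,-0.25,0,-0.07,0.045,-0.25,0,-0.07,0.045,-0.25,0,-0.07,0.045,-0.25,0,-0.07,0.045,-0.25,0,-0.07])

```text
time: 10.3
tool_pos: [0.5842, -0.0684, 0.1894]
tcp_rot: [0.305, -3.125, -0.002]
wrist_force: [0.6, 0.0, 0.7]
width: 0.594
grip_force: 0.0
```

Run:
```python
from h import *
p,T=shot('wrist'); find(p,T,['tray_cams_grip','tray_dowels_grip'])
to(.5875,-.0682,.08,1.766)
```

```text
tray_cams_grip 0.8 [273. 215.] [ 0.5877 -0.0707  0.098 ]
tray_dowels_grip 0.91 [521. 260.] [0.5865 0.1498 0.098 ]
shift [-0.0025 -0.002   0.1099] turn 0.003 q6 -1.93 yaw 1.769
```

>>> step_arm(series=[-0.002,-0.003,0.03,0,-0.003,-0.003,0.07,0,-0.003,-0.003,0.1,0,-0.003,-0.003,0.11,0,-0.003,-0.003,0.11,0])

```text
time: 11.08
tool_pos: [0.5883, -0.0697, 0.08]
tcp_rot: [0.31, -3.125, -0.001]
wrist_force: [0.2, 0.2, -0.7]
width: 0.596
grip_force: 0.0
```

>>> step_arm(series=[0,0,0,0,0,0,0,0,0,0,0,0,0,0,0,0,0,0,0,0], gripper=0)

```text
time: 11.7
tool_pos: [0.5897, -0.0707, 0.082]
tcp_rot: [-0.307, 3.124, -0.0]
wrist_force: [-0.3, 1.2, 6.1]
width: 0.121
grip_force: 69.6
```

>>> step_arm(series=[0,0,-0.01,0,0,0,-0.03,0,0,0,-0.055,0,0,0,-0.08,0,0,0,-0.09,0,0,0,-0.09,0])

```text
time: 12.45
tool_pos: [0.589, -0.0709, 0.1714]
tcp_rot: [-0.307, 3.125, -0.001]
wrist_force: [0.1, 1.4, -4.2]
width: 0.124
grip_force: 68.4
```

```bash
python3 -c "
from h import *
to(.6116,.0814,.16,1.697)"
```

```text
shift [-0.0518  0.145   0.0114] turn 0.07 q6 -1.93 yaw 1.767
```

>>> step_arm(series=[-0.01,0.03,0,0.02,-0.026,0.07,0,0.04,-0.042,0.115,0,0.06,-0.052,0.145,0.02,0.07,-0.052,0.145,0.06,0.07,-0.052,0.145,0.1,0.07,-0.052,0.145,0.11,0.07,-0.052,0.145,0.11,0.07])

```text
time: 13.45
tool_pos: [0.6102, 0.0814, 0.0591]
tcp_rot: [0.198, -3.133, 0.0]
wrist_force: [0.5, 0.9, -2.8]
width: 0.121
grip_force: 68.7
```

```bash
python3 -c "
from h import *
to(.6116,.0814,.038,1.697)"
```

```text
shift [-0.0015 -0.0002  0.0211] turn -0.0 q6 -1.6 yaw 1.697
```

>>> step_arm(series=[-0.001,0,0.008,0,-0.001,0,0.015,0,-0.001,0,0.02,0,-0.001,0,0.021,0])

```text
time: 13.95
tool_pos: [0.6126, 0.0819, 0.041]
tcp_rot: [-0.198, 3.135, 0.0]
wrist_force: [-4.6, -0.3, 9.8]
width: 0.126
grip_force: 70.5
```

>>> step_arm(series=[0,0,0,0,0,0,0,0,0,0,0,0,0,0,-0.02,0,0,0,-0.06,0,0,0,-0.12,0,0,0,-0.18,0,0,0,-0.18,0], gripper=0.6)

```text
time: 14.95
tool_pos: [0.6169, 0.0822, 0.2289]
tcp_rot: [-0.197, 3.12, 0.001]
wrist_force: [-0.1, 0.6, -0.4]
width: 0.599
grip_force: 0.0
```

Run:
```python
from h import *
to(.605,-.135,.22,.195)
p,T=shot('top'); save(p,'lid2.png',(120,80,430,290),2.5)
Z.update(tray_dowels_grip=.057,tray_cams_grip=.057)
find(p,T)
```

```text
shift [ 0.0393 -0.214   0.0084] turn 1.502 q6 -1.6 yaw 1.697
spanner_mid 0.9 [324. 166.] [ 0.6095 -0.1462  0.015 ]
bit_rail_mid 0.42 [278. 256.] [0.4132 0.0074 0.008 ]
mat 0.69 [351. 242.] [ 0.416 -0.173  0.   ]
toolbox 0.66 [321. 174.] [ 0.5953 -0.1361  0.    ]
```

View pics/lid2.png

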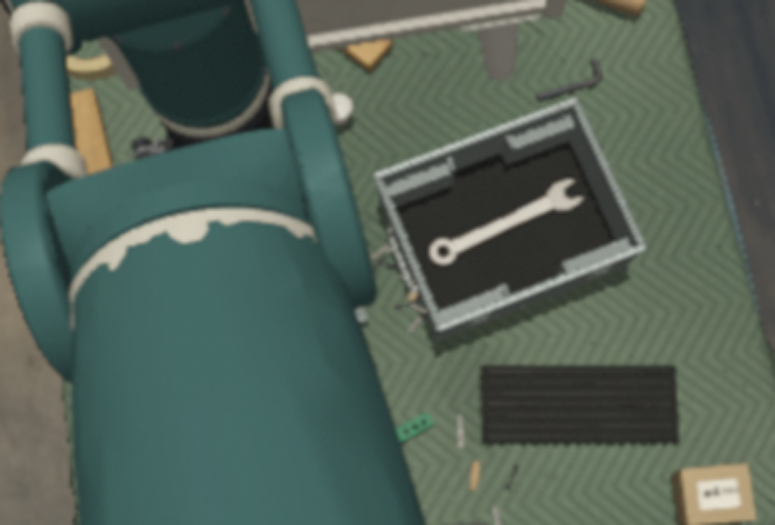

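The box now holds only the spanner, with its ring end at crop px (443,250) and its jaw at (575,195). The lid is hidden by the arm, so I'll check it on the way. Next I'll go over the well, turning 90°.

>>> step_arm(series=[0.039,-0.06,0,0.187,0.039,-0.12,0,0.374,0.039,-0.18,0,0.56,0.039,-0.214,0,0.745,0.039,-0.214,0.008,0.93,0.039,-0.214,0.008,1.115,0.039,-0.214,0.008,1.3,0.039,-0.214,0.008,1.485])

```text
time: 16.35
tool_pos: [0.5999, -0.1354, 0.2099]
tcp_rot: [-1.98, -2.436, 0.001]
wrist_force: [0.3, -0.2, 0.9]
width: 0.596
grip_force: 0.0
```

Run:
```python
from h import *
p,T=shot('wrist'); save(p,'sp.png',f=1.4)
Z.update(tray_dowels_grip=.057,tray_cams_grip=.057)
find(p,T)
np.save('T.npy',T)
```

```text
spanner_mid 0.68 [282. 186.] [ 0.6068 -0.1391  0.015 ]
bit_rail_mid 0.87 [126.   6.] [0.4185 0.0075 0.008 ]
mat 0.93 [116. 175.] [ 0.4138 -0.1692  0.    ]
toolbox 0.75 [278. 178.] [ 0.6016 -0.1335  0.    ]
```

View pics/sp.png

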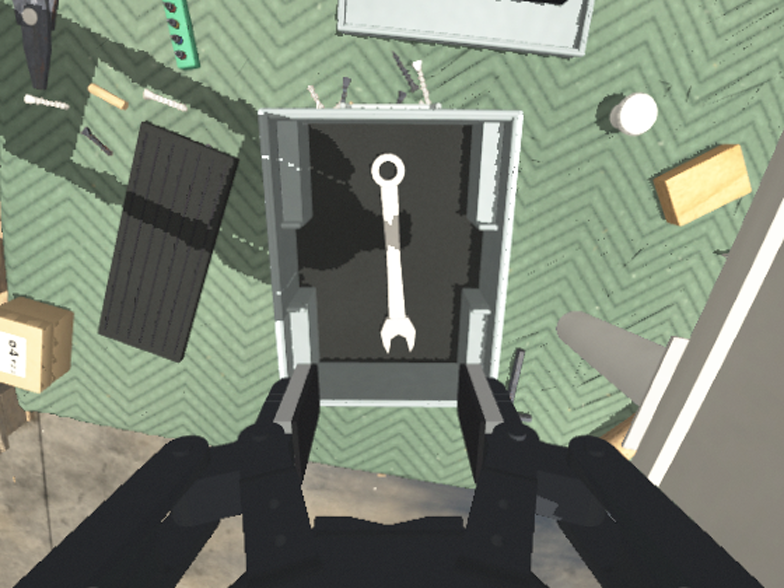

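```bash
cat > m.py <<'E'
from h import *
p,_=shot('wrist'); T=np.load('T.npy')
f=lambda k,z: ray2z(p,T,np.array(k)/1.4,z)[:2]
a,b=f((388,155),.017),f((398,352),.017); e=a-b
print('spanner',a,b,(a+b)/2,np.linalg.norm(e),np.arctan2(e[1],e[0]))
P=[f(k,.009) for k in [(146,122),(238,158),(182,361),(99,333)]]
print('mat',np.mean(P,0)); 
for i,j in ((0,3),(1,2),(1,0),(2,3)):
    e=P[i]-P[j];print(np.linalg.norm(e),np.arctan2(e[1],e[0]))
B=[f(k,.07) for k in [(260,112),(522,112),(498,404),(282,404)]]
print('box',np.mean(B,0));
for i,j in ((0,3),(1,2),(1,0),(2,3)):
    e=B[i]-B[j];print(np.linalg.norm(e),np.arctan2(e[1],e[0]))
E
python3 m.py; python3 -c "
from h import *
to(.6068,-.1391,.013,.195)"
```

```text
spanner [ 0.58468613 -0.06009438] [ 0.62634532 -0.21722226] [ 0.60551572 -0.13865832] 0.16255663402366985 1.8299627923939794
mat [ 0.41925436 -0.17180213]
0.18897920811541696 1.3753347115993302
0.1878891919726402 1.3927215398059072
0.07267034658406735 -0.17301646184398972
0.0759684423956856 -0.15926269336047766
box [ 0.60206022 -0.13468624]
0.2066622901025749 1.7636050825706144
0.2064210646614308 1.7870988670670291
0.16000505530406267 0.20601048171232375
0.16485790143074192 0.20743079146337634
shift [-0.005   0.0055  0.1982] turn 0.018 q6 -0.48 yaw 0.213
```

>>> step_arm(series=[-0.005,0.005,0.05,-0.042,-0.005,0.005,0.1,-0.042,-0.005,0.005,0.15,-0.042,-0.005,0.005,0.18,-0.042,-0.005,0.005,0.195,-0.042,-0.005,0.005,0.197,-0.042,-0.005,0.005,0.197,-0.042])

```text
time: 17.68
tool_pos: [0.6077, -0.1397, 0.0158]
tcp_rot: [1.921, 2.483, 0.002]
wrist_force: [0.1, 0.3, 0.8]
width: 0.599
grip_force: 0.0
```

>>> step_arm(series=[0,0,0,0,0,0,0,0,0,0,0,0,0,0,0,0,0,0,0,0], gripper=0)

```text
time: 18.3
tool_pos: [0.6072, -0.1395, 0.0158]
tcp_rot: [1.921, 2.484, 0.001]
wrist_force: [-1.1, -0.6, 6.6]
width: 0.11
grip_force: 68.6
```

>>> step_arm(series=[0,0,-0.01,0,0,0,-0.02,0,0,0,-0.03,0,0,0,-0.04,0])

```text
time: 18.8
tool_pos: [0.6064, -0.1393, 0.0551]
tcp_rot: [1.922, 2.485, 0.0]
wrist_force: [0.1, -0.5, -1.7]
width: 0.109
grip_force: 68.4
```

Run:
```python
from h import *
p,T=shot('wrist'); save(p,'grip.png'); 
to(.418,-.172,.11,1.39-np.pi/2)
```

```text
shift [ 0.0162 -0.1914 -0.0538] turn 0.435 q6 -0.52 yaw 0.254
```

View pics/grip.png

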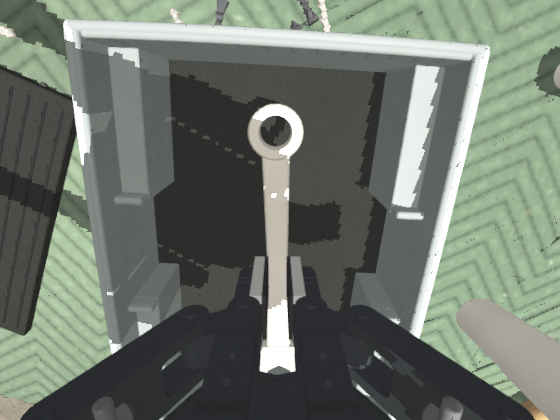

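The spanner is held and lifted level in the middle of the shaft (its ring end is at 275,130). I'll carry it over to the mat.

>>> step_arm(series=[0,0,-0.03,0,0,0,-0.054,0,0.005,-0.04,-0.054,0.1,0.01,-0.09,-0.054,0.22,0.014,-0.14,-0.054,0.34,0.016,-0.18,-0.054,0.435,0.016,-0.191,-0.054,0.435,0.016,-0.191,-0.054,0.435])

```text
time: 19.85
tool_pos: [0.4177, -0.1721, 0.1087]
tcp_rot: [2.412, 2.011, 0.001]
wrist_force: [0.6, 0.8, -0.4]
width: 0.115
grip_force: 68.7
```

Run:
```python
from h import *
p,T=shot('wrist'); save(p,'mat.png'); find(p,T,['mat','spanner_mid'])
to(.418,-.172,.025,1.39-np.pi/2)
```

```text
mat 0.78 [273. 205.] [ 0.4156 -0.1702  0.    ]
spanner_mid 0.81 [277. 268.] [ 0.4095 -0.2227  0.015 ]
shift [-0.0002 -0.0011  0.0838] turn 0.001 q6 -0.26 yaw -0.18
```

View pics/mat.png

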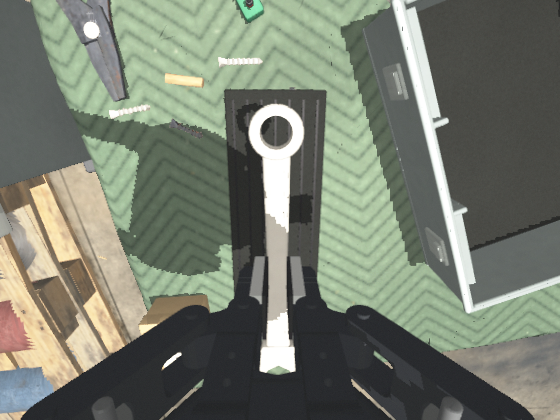

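The spanner is over the mat, aligned with it and centred (mat at px 226–326, spanner at 276). I'll lower it and release.

>>> step_arm(series=[0,0,0.03,0,0,0,0.06,0,0,0,0.08,0,0,0,0.09,0,0,0,0.095,0,0,0,0.095,0])

```text
time: 20.75
tool_pos: [0.4178, -0.1715, 0.0147]
tcp_rot: [-2.411, -2.011, 0.001]
wrist_force: [-6.0, 3.9, 9.8]
width: 0.112
grip_force: 71.7
```

>>> step_arm(series=[0,0,0,0,0,0,0,0,0,0,0,0,0,0,-0.02,0,0,0,-0.06,0,0,0,-0.12,0,0,0,-0.16,0,0,0,-0.16,0], gripper=0.6)

```text
time: 21.75
tool_pos: [0.4205, -0.1733, 0.1778]
tcp_rot: [2.407, 2.006, 0.006]
wrist_force: [-0.0, 0.1, -0.8]
width: 0.6
grip_force: 0.0
```

Run:
```python
from h import *
p,T=shot('wrist'); find(p,T,['mat']); Z['spanner_mid']=.014; find(p,T,['spanner_mid'])
# rail: heading from y-heading 1.135 (top view) -> close across
to(.42,.131,.18,1.135-np.pi/2)
```

```text
mat 0.87 [271. 184.] [ 0.4166 -0.1712  0.    ]
spanner_mid 0.86 [272. 187.] [ 0.4179 -0.17    0.014 ]
shift [ 0.2981 -0.0512 -0.0076] turn 0.255 q6 -0.26 yaw -0.181
```

>>> step_arm(series=[0.06,-0.01,-0.005,0.08,0.12,-0.02,-0.008,0.16,0.18,-0.03,-0.008,0.255,0.24,-0.04,-0.008,0.255,0.298,-0.051,-0.008,0.255,0.298,-0.051,-0.008,0.255,0.298,-0.051,-0.008,0.255])

```text
time: 22.78
tool_pos: [0.4197, 0.1302, 0.1794]
tcp_rot: [-2.648, -1.69, 0.006]
wrist_force: [-0.5, -0.5, 0.2]
width: 0.603
grip_force: 0.0
```

Run:
```python
from h import *
p,T=shot('wrist'); save(p,'rail.png',f=1.4); find(p,T,['bit_rail_mid']); np.save('T.npy',T)
to(.42,.131,.003,1.135-np.pi/2)
```

```text
bit_rail_mid 0.72 [276. 187.] [0.4192 0.1305 0.008 ]
bit_rail_mid 0.56 [323. 280.] [0.4218 0.0052 0.008 ]
shift [ 0.0018 -0.0008  0.1771] turn -0.002 q6 0.68 yaw -0.438
```

View pics/rail.png

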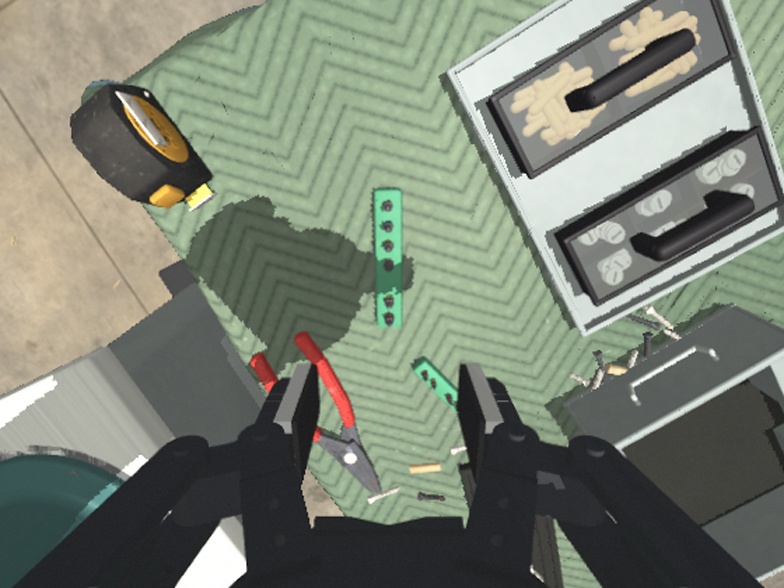

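Both trays sit flat in the lid. The large rail is at px (388,258), upright and aligned with the tool. I'll grasp it.

>>> step_arm(series=[0.001,-0.001,0.06,0,0.001,-0.001,0.11,0,0.001,-0.001,0.15,0,0.001,-0.001,0.17,0,0.001,-0.001,0.176,0,0.001,-0.001,0.176,0])

```text
time: 23.62
tool_pos: [0.4208, 0.1309, 0.0054]
tcp_rot: [2.651, 1.686, -0.0]
wrist_force: [0.0, -0.4, -0.5]
width: 0.596
grip_force: 0.0
```

>>> step_arm(series=[0,0,0,0,0,0,0,0,0,0,0,0,0,0,0,0,0,0,0,0], gripper=0)

```text
time: 24.25
tool_pos: [0.4217, 0.1321, 0.0068]
tcp_rot: [2.648, 1.689, 0.003]
wrist_force: [-0.5, -1.7, 6.0]
width: 0.205
grip_force: 69.0
```

>>> step_arm(series=[0,0,-0.03,0,0,0,-0.07,0,0,0,-0.12,0,0,0,-0.15,0,0,0,-0.15,0])

```text
time: 24.88
tool_pos: [0.4229, 0.1326, 0.1587]
tcp_rot: [2.647, 1.688, 0.011]
wrist_force: [-0.1, 0.1, -1.0]
width: 0.205
grip_force: 68.9
```

Run:
```python
from h import *
to(.601,-.1345,.15,1.77-np.pi/2)
```

```text
shift [-0.167   0.2741  0.0095] turn -0.635 q6 0.68 yaw -0.436
```

>>> step_arm(series=[-0.03,0.05,0,-0.11,-0.06,0.1,0,-0.22,-0.09,0.15,0,-0.34,-0.12,0.2,0,-0.45,-0.15,0.245,0,-0.55,-0.167,0.274,0,-0.635,-0.167,0.274,0.008,-0.635,-0.167,0.274,0.008,-0.635])

```text
time: 25.88
tool_pos: [0.596, -0.1343, 0.1442]
tcp_rot: [-1.988, -2.426, 0.003]
wrist_force: [-0.1, 0.4, -1.4]
width: 0.21
grip_force: 69.0
```

Run:
```python
from h import *
to(.601,-.1345,.018,1.77-np.pi/2)
p,T=shot('wrist'); save(p,'well.png')
```

```text
shift [-0.0015  0.0055  0.1262] turn -0.001 q6 -0.46 yaw 0.198
```

View pics/well.png

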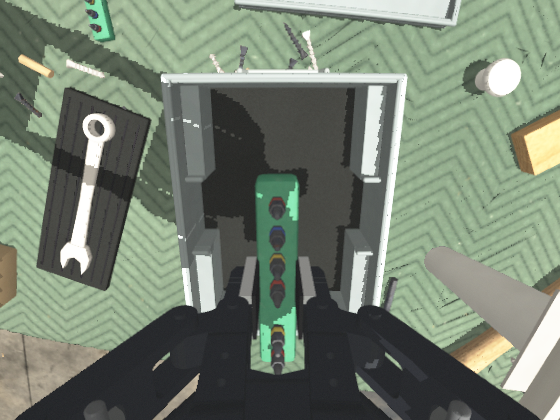

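The spanner lies well on the mat, and the rail is over the middle of the well (px 278,265). I'll lower it.

>>> step_arm(series=[-0.001,0.004,0.03,0,-0.001,0.004,0.07,0,-0.001,0.004,0.1,0,-0.001,0.004,0.118,0,-0.001,0.004,0.127,0,-0.001,0.004,0.128,0])

```text
time: 26.68
tool_pos: [0.6026, -0.1352, 0.0195]
tcp_rot: [1.989, 2.431, 0.0]
wrist_force: [-0.2, 0.2, -0.9]
width: 0.21
grip_force: 69.0
```

>>> step_arm(series=[0,0,0,0,0,0,0,0,0,0,0,0,0,0,-0.02,0,0,0,-0.07,0,0,0,-0.13,0,0,0,-0.19,0,0,0,-0.2,0], gripper=0.5)

```text
time: 27.68
tool_pos: [0.6062, -0.1364, 0.228]
tcp_rot: [1.982, 2.422, 0.008]
wrist_force: [-0.5, -0.2, -0.1]
width: 0.501
grip_force: 0.0
```

Run:
```python
from h import *
p,T=shot('wrist'); Z['bit_rail_mid']=.018; find(p,T,['bit_rail_mid','spanner_mid','toolbox'])
to(.6126,.0819,.2,1.697)
```

```text
bit_rail_mid 0.75 [120.   7.] [0.4205 0.0056 0.018 ]
bit_rail_mid 0.65 [273. 179.] [ 0.6045 -0.1378  0.018 ]
spanner_mid 0.65 [116. 178.] [ 0.4222 -0.1739  0.015 ]
toolbox 0.78 [270. 171.] [ 0.5999 -0.1335  0.    ]
shift [0.2107 0.0538 0.0185] turn -1.498 q6 -0.46 yaw 0.199
```

>>> step_arm(series=[0.05,0.01,0.01,-0.187,0.1,0.02,0.018,-0.374,0.15,0.04,0.018,-0.56,0.2,0.05,0.018,-0.745,0.211,0.054,0.018,-0.93,0.211,0.054,0.018,-1.115,0.211,0.054,0.018,-1.3,0.211,0.054,0.018,-1.485])

```text
time: 28.88
tool_pos: [0.6117, 0.0821, 0.1979]
tcp_rot: [0.188, -3.13, 0.0]
wrist_force: [-0.5, -0.4, -0.5]
width: 0.5
grip_force: 0.0
```

Run:
```python
from h import *
p,T=shot('wrist'); Z.update(tray_dowels_grip=.057,tray_cams_grip=.057); find(p,T,['tray_cams_grip','tray_dowels_grip'])
save(p,'re.png')
to(.6126,.0819,.040,1.697)
```

```text
tray_cams_grip 0.82 [278. 193.] [0.6095 0.0832 0.057 ]
shift [-1.200e-03 -1.000e-04  1.586e-01] turn -0.016 q6 -1.59 yaw 1.681
```

View pics/re.png

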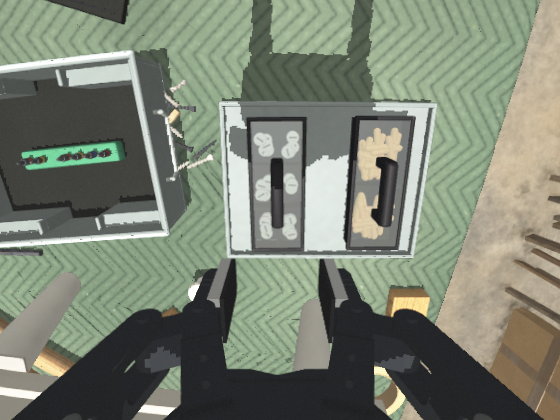

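The rail stands upright in the well and both trays are flat in the lid (cams handle at 278,193). I'll pick up the cams tray.

>>> step_arm(series=[0,0,0.05,-0.016,0,0,0.1,-0.016,0,0,0.14,-0.016,0,0,0.157,-0.016,0,0,0.158,-0.016])

```text
time: 29.65
tool_pos: [0.6124, 0.0819, 0.0417]
tcp_rot: [0.2, -3.132, 0.0]
wrist_force: [0.5, -0.1, 0.5]
width: 0.506
grip_force: 0.0
```

>>> step_arm(series=[0,0,0,0,0,0,0,0,0,0,0,0,0,0,0,0,0,0,0,0], gripper=0)

```text
time: 30.28
tool_pos: [0.6156, 0.0824, 0.0457]
tcp_rot: [-0.202, 3.131, 0.0]
wrist_force: [-0.2, 1.1, 6.5]
width: 0.12
grip_force: 71.4
```

>>> step_arm(series=[0,0,-0.01,0,0,0,-0.03,0,0,0,-0.06,0,0,0,-0.09,0,0,0,-0.12,0,0,0,-0.13,0,0,0,-0.13,0])

```text
time: 31.15
tool_pos: [0.614, 0.0821, 0.1742]
tcp_rot: [-0.203, 3.133, 0.0]
wrist_force: [-0.0, 0.1, -3.8]
width: 0.122
grip_force: 70.2
```

Run:
```python
from h import *
to(.589,-.0709,.171,1.767)
```

```text
shift [ 0.0445 -0.1485  0.0032] turn -0.067 q6 -1.61 yaw 1.7
```

>>> step_arm(series=[0.01,-0.03,0,-0.02,0.022,-0.07,0,-0.04,0.034,-0.115,0,-0.06,0.042,-0.14,0,-0.067,0.043,-0.1485,0.003,-0.067,0.043,-0.1485,0.02,-0.067,0.043,-0.1485,0.04,-0.067,0.043,-0.1485,0.05,-0.067])

```text
time: 32.15
tool_pos: [0.5884, -0.0694, 0.12]
tcp_rot: [0.309, -3.122, -0.002]
wrist_force: [-0.0, -0.1, -3.5]
width: 0.124
grip_force: 70.1
```

Run:
```python
from h import *
to(.5905,-.0709,.086,1.767)
p,T=shot('wrist'); save(p,'in1.png',f=1.4)
```

```text
shift [-0.002 -0.002  0.034] turn 0.001 q6 -1.93 yaw 1.768
```

View pics/in1.png

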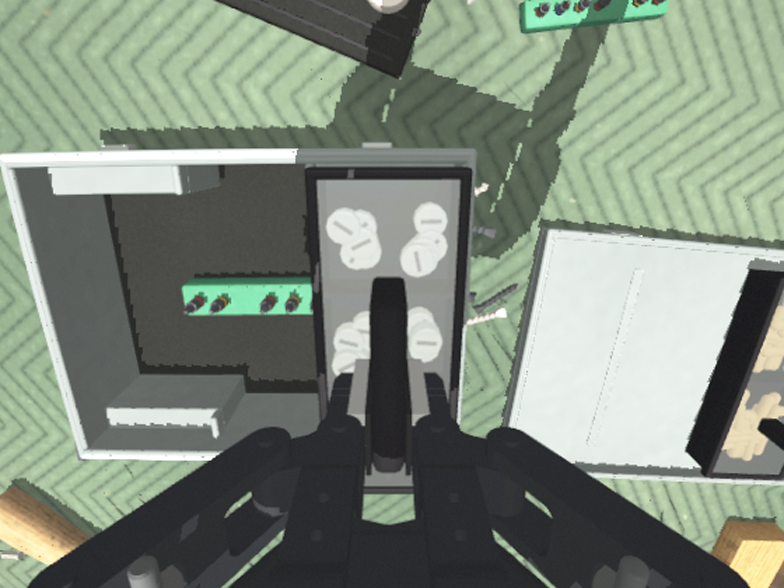

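The tray is square over its bay (px 308–470). I'll lower it gently.

>>> step_arm(series=[-0.001,-0.002,0.008,0,-0.001,-0.002,0.016,0,-0.001,-0.002,0.024,0,-0.001,-0.002,0.03,0,-0.001,-0.002,0.034,0,-0.001,-0.002,0.036,0,-0.001,-0.002,0.036,0])

```text
time: 33.08
tool_pos: [0.5916, -0.0726, 0.0873]
tcp_rot: [-0.308, 3.126, -0.0]
wrist_force: [-0.4, -0.8, -3.2]
width: 0.124
grip_force: 70.2
```

>>> step_arm(series=[0,0,0.002,0,0,0,0.004,0,0,0,0.005,0,0,0,0.005,0])

```text
time: 33.58
tool_pos: [0.592, -0.0726, 0.0867]
tcp_rot: [-0.308, 3.126, -0.001]
wrist_force: [-10.8, 1.4, 18.7]
width: 0.123
grip_force: 73.4
```

>>> step_arm(series=[0,0,-0.002,0,0,0,-0.003,0,0,0,-0.003,0,0,0,-0.02,0,0,0,-0.06,0,0,0,-0.11,0,0,0,-0.13,0,0,0,-0.13,0], gripper=0.5)

```text
time: 34.58
tool_pos: [0.5929, -0.0727, 0.2148]
tcp_rot: [-0.307, 3.122, -0.002]
wrist_force: [-0.2, -0.8, 0.2]
width: 0.495
grip_force: 0.0
```

Run:
```python
from h import *
p,T=shot('wrist'); find(p,T,['tray_cams_grip']); Z.update(tray_dowels_grip=.057);find(p,T,['tray_dowels_grip']); save(p,'in2.png',(60,60,460,360),1.9)
to(.5978,.186,.21,1.697)
```

```text
tray_cams_grip 0.82 [280. 197.] [ 0.5878 -0.0708  0.098 ]
tray_cams_grip 0.36 [510. 240.] [0.5874 0.1499 0.098 ]
tray_dowels_grip 0.77 [511. 241.] [0.6002 0.1892 0.057 ]
shift [-5.790e-02  2.518e-01  1.000e-04] turn 0.07 q6 -1.93 yaw 1.767
```

View pics/in2.png

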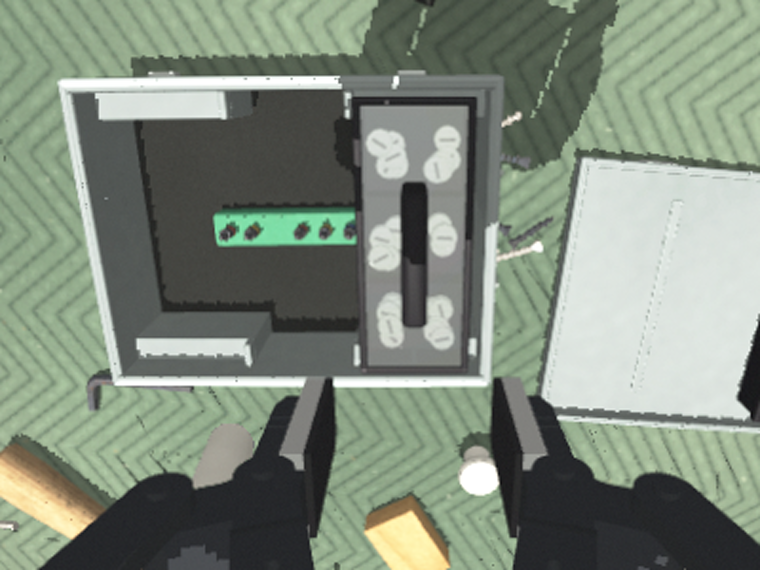

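The cams tray is seated in its bay and detected at its original position. Now the dowels tray.

>>> step_arm(series=[-0.058,0.06,0,0.07,-0.058,0.12,0,0.07,-0.058,0.18,0,0.07,-0.058,0.24,0,0.07,-0.058,0.252,0,0.07,-0.058,0.252,0,0.07,-0.058,0.252,0,0.07])

```text
time: 35.6
tool_pos: [0.5991, 0.1846, 0.2112]
tcp_rot: [0.197, -3.134, 0.002]
wrist_force: [0.3, 0.1, -0.2]
width: 0.496
grip_force: 0.0
```

Run:
```python
from h import *
p,T=shot('wrist'); Z.update(tray_dowels_grip=.057);find(p,T,['tray_dowels_grip'])
to(.598,.1855,.041,1.697)
```

```text
tray_dowels_grip 0.59 [281. 191.] [0.5983 0.1883 0.057 ]
shift [0.0013 0.0016 0.1708] turn -0.002 q6 -1.44 yaw 1.695
```

>>> step_arm(series=[0.001,0.002,0.05,0,0.001,0.002,0.1,0,0.001,0.002,0.145,0,0.001,0.002,0.165,0,0.001,0.002,0.168,0,0.001,0.002,0.168,0])

```text
time: 36.45
tool_pos: [0.5997, 0.1879, 0.046]
tcp_rot: [-0.197, 3.133, 0.001]
wrist_force: [-0.5, 1.2, 1.2]
width: 0.501
grip_force: 0.0
```

>>> step_arm(series=[0,0,0,0,0,0,0,0,0,0,0,0,0,0,0,0,0,0,0,0], gripper=0)

```text
time: 37.08
tool_pos: [0.5994, 0.1879, 0.046]
tcp_rot: [-0.198, 3.132, 0.0]
wrist_force: [0.5, -2.5, 6.6]
width: 0.117
grip_force: 72.3
```

>>> step_arm(series=[0,0,-0.01,0,0,0,-0.03,0,0,0,-0.06,0,0,0,-0.09,0,0,0,-0.12,0,0,0,-0.135,0,0,0,-0.135,0])

```text
time: 37.95
tool_pos: [0.5989, 0.1882, 0.1811]
tcp_rot: [-0.198, 3.132, 0.001]
wrist_force: [-0.3, 0.5, -2.7]
width: 0.122
grip_force: 71.1
```

Run:
```python
from h import *
to(.615,-.201,.18,1.767)
```

```text
shift [ 0.033  -0.3881  0.0008] turn -0.07 q6 -1.43 yaw 1.697
```

>>> step_arm(series=[0.002,-0.025,0,-0.005,0.006,-0.065,0,-0.01,0.01,-0.115,0,-0.02,0.014,-0.17,0,-0.03,0.019,-0.225,0,-0.04,0.024,-0.28,0,-0.055,0.028,-0.33,0,-0.065,0.031,-0.37,0,-0.07])

```text
time: 38.95
tool_pos: [0.6124, -0.1849, 0.177]
tcp_rot: [0.306, -3.123, -0.002]
wrist_force: [1.2, -0.0, -3.0]
width: 0.122
grip_force: 71.1
```

>>> step_arm(series=[0.0015,-0.018,0,0,0.0015,-0.018,0.02,0,0.0015,-0.018,0.045,0,0.0015,-0.018,0.06,0,0.0015,-0.018,0.06,0])

```text
time: 39.58
tool_pos: [0.614, -0.199, 0.1162]
tcp_rot: [0.309, -3.121, -0.004]
wrist_force: [-0.7, -0.7, -2.6]
width: 0.118
grip_force: 71.0
```

Run:
```python
from h import *
to(.615,-.201,.087,1.767)
p,T=shot('wrist'); save(p,'in3.png',f=1.4)
```

```text
shift [-0.0007 -0.0022  0.0292] turn 0.001 q6 -2.12 yaw 1.768
```

View pics/in3.png

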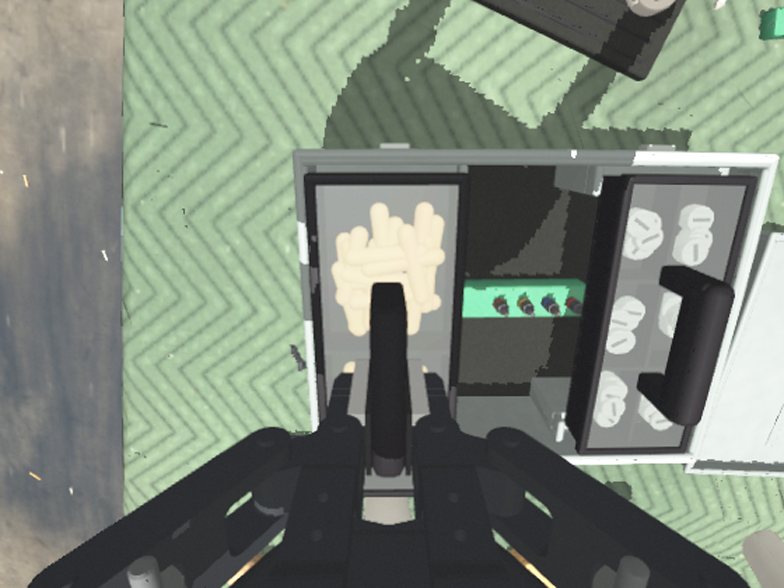

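The tray is square over the left bay, so I'll lower it.

>>> step_arm(series=[-0.001,-0.002,0.008,0,-0.001,-0.002,0.016,0,-0.001,-0.002,0.022,0,-0.001,-0.002,0.028,0,-0.001,-0.002,0.03,0,-0.001,-0.002,0.03,0])

```text
time: 40.38
tool_pos: [0.6172, -0.2026, 0.0935]
tcp_rot: [-0.308, 3.126, 0.0]
wrist_force: [-10.4, 3.7, 16.9]
width: 0.12
grip_force: 74.4
```

>>> step_arm(series=[0,0,0.002,0,0,0,0.004,0,0,0,0.006,0,0,0,0.006,0])

```text
time: 40.88
tool_pos: [0.6185, -0.2028, 0.0868]
tcp_rot: [-0.307, 3.124, -0.001]
wrist_force: [-3.8, 3.8, 14.8]
width: 0.12
grip_force: 73.9
```

>>> step_arm(series=[0,0,-0.002,0,0,0,-0.004,0,0,0,-0.004,0,0,0,-0.02,0,0,0,-0.06,0,0,0,-0.11,0,0,0,-0.15,0,0,0,-0.15,0], gripper=0.5)

```text
time: 41.88
tool_pos: [0.6203, -0.204, 0.24]
tcp_rot: [-0.307, 3.117, -0.007]
wrist_force: [0.5, 0.1, 0.2]
width: 0.504
grip_force: 0.0
```

Run:
```python
from h import *
p,T=shot('wrist'); Z['bit_rail_mid']=.018; Z['spanner_mid']=.014
find(p,T,['tray_dowels_grip','tray_cams_grip','spanner_mid','mat']); save(p,'in4.png',(120,30,480,300),2)
print(monitor.read_state()['tool_pos'])
```

```text
tray_dowels_grip 0.87 [280. 190.] [ 0.6167 -0.2024  0.098 ]
tray_cams_grip 0.58 [418. 184.] [ 0.5854 -0.0737  0.098 ]
[ 0.61616106 -0.20246132  0.23139134]
```

View pics/in4.png

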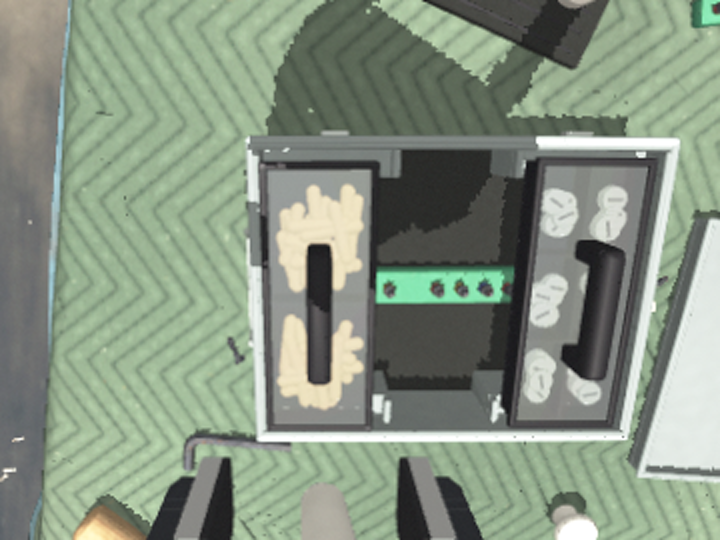

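Everything looks in place: the dowels tray's edges are parallel to the walls and the rail is upright between the trays. I'll back the arm off and check seating height by triangulating from the fixed cameras.

>>> step_arm(series=[0.0,0.05,-0.02,0,0.03,0.1,-0.04,0,0.06,0.15,-0.05,0,0.08,0.2,-0.05,0,0.09,0.26,-0.05,0,0.1,0.32,-0.05,0,0.1,0.36,-0.05,0,0.1,0.36,-0.05,0])

```text
time: 43.12
tool_pos: [0.4475, 0.1328, 0.2819]
tcp_rot: [0.314, -3.123, -0.0]
wrist_force: [-0.2, -0.4, -0.7]
width: 0.499
grip_force: 0.0
```

Run:
```python
from h import *
p,T=shot('top');q,U=shot('scene'); Z.update(bit_rail_mid=.018,spanner_mid=.014)
print('top');find(p,T);print('scene');find(q,U)
for n in ('tray_dowels_grip','tray_cams_grip'):
    a=viewer.spot_point(p,n);b=viewer.spot_point(q,n)
    if a and b: print(n,tri([(p,T,a[0]['point']),(q,U,b[0]['point'])]))
save(q,'fin.png',(250,150,450,320),4)
```

```text
top
tray_dowels_grip 0.85 [353. 146.] [ 0.6225 -0.2079  0.098 ]
tray_cams_grip 0.84 [303. 166.] [ 0.5958 -0.0843  0.098 ]
spanner_mid 0.86 [353. 237.] [ 0.4244 -0.1781  0.014 ]
bit_rail_mid 0.81 [320. 170.] [ 0.6026 -0.1331  0.018 ]
bit_rail_mid 0.75 [277. 255.] [0.415  0.0076 0.018 ]
mat 0.82 [351. 239.] [ 0.4225 -0.1757  0.    ]
lid 0.84 [215. 188.] [0.6079 0.1321 0.    ]
scene
tray_dowels_grip 0.72 [391. 246.] [ 0.6199 -0.2007  0.098 ]
tray_cams_grip 0.69 [330. 217.] [ 0.5847 -0.0791  0.098 ]
spanner_mid 0.95 [291. 321.] [ 0.4178 -0.1644  0.014 ]
bit_rail_mid 0.86 [234. 265.] [ 0.4128 -0.0035  0.018 ]
bit_rail_mid 0.8 [350. 258.] [ 0.5936 -0.1347  0.018 ]
mat 0.67 [293. 330.] [ 0.4139 -0.174   0.    ]
lid 0.91 [265. 190.] [0.5965 0.1315 0.    ]
toolbox 0.71 [353. 266.] [ 0.5964 -0.1447 -0.    ]
tray_dowels_grip [ 0.61770219 -0.20451084  0.10488395]
tray_cams_grip [ 0.59026574 -0.08126051  0.098688  ]
```

View pics/fin.png

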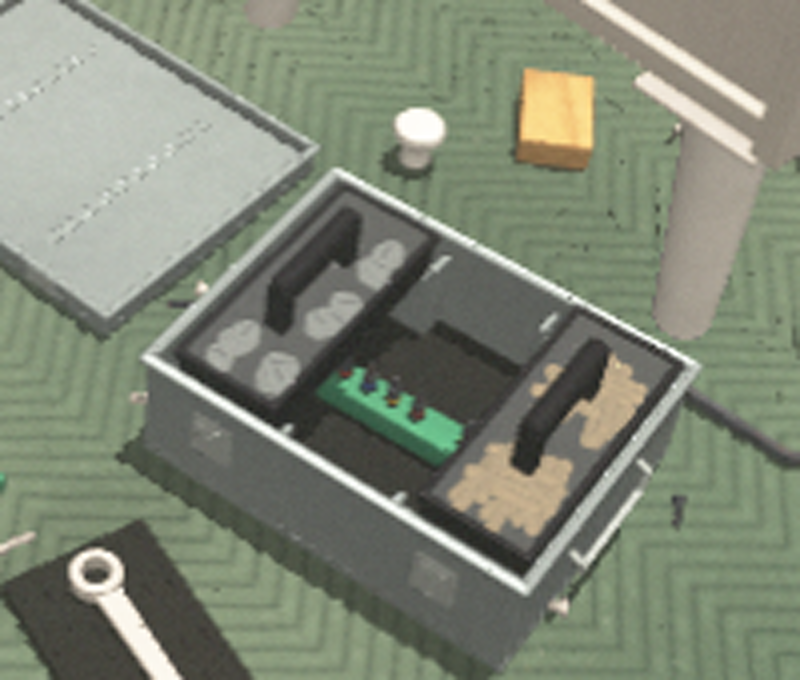

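The picture shows both trays sitting in their bays, with bars and covers at similar height, and the rail upright in the well. Next I'll compare precisely against the starting pictures by template matching.

Run:
```python
from h import *
for c in ('scene','top'):
    p,T=shot(c); now=p['image'][:,:,::-1]; old=cv2.resize(cv2.imread(f'pics/{c}0.png'),(560,420),interpolation=cv2.INTER_AREA)
    B={'scene':{'dowels':(375,230,404,270),'cams':(312,193,345,233),'wall':(285,240,300,275)},'top':{'dowels':(338,135,362,168),'cams':(288,150,310,190),'wall':(268,140,284,160)}}[c]
    for n,(a,b,d,e) in B.items():
        m=8; K=4
        t=cv2.resize(old[b:e,a:d],None,fx=K,fy=K,interpolation=cv2.INTER_CUBIC); s=cv2.resize(now[b-m:e+m,a-m:d+m],None,fx=K,fy=K,interpolation=cv2.INTER_CUBIC)
        r=cv2.matchTemplate(s,t,cv2.TM_CCOEFF_NORMED); _,v,_,l=cv2.minMaxLoc(r)
        print(c,n,round(v,2),'shift px',l[0]/K-m,l[1]/K-m)
    for n,P in (('dowels',(.6137,-.2004,.098)),):
        print([np.round(proj(p,T,np.array(P)+d)-proj(p,T,P),1) for d in np.eye(3)*.01])
```

```text
scene dowels 0.92 shift px 2.0 0.25
scene cams 0.95 shift px 0.5 0.25
scene wall 1.0 shift px 0.0 0.0
[array([ 3.7, -2.8]), array([-4.2, -3.4]), array([ 1. , -3.5])]
top dowels 0.97 shift px 1.0 -1.0
top cams 0.99 shift px 1.25 0.0
top wall 0.96 shift px 0.5 -0.25
[array([-0.9, -4.1]), array([-4.2,  0.7]), array([ 0.7, -1.5])]
```

Both trays are within about 4 mm of their start positions and neither is raised, so I'm handing in.

```bash
python3 -c "
from h import *
print(job.finish_job())"
```

```text
the job is handed in; nothing more can be done
None
```

I've handed the job in, but the hand-in call gave no verdict: by my last camera check both trays are seated in their own bays, the spanner lies flat along the middle of the mat, and the larger bit rail stands bits-up in the well.

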